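# Load a glass sample plate under the stage clips

## Task

Take the green glass plate with the blue tab out of the white tray and slide it, flat on the deck of the grey sample stage, under both sprung clips until they have ridden over its ridge and snapped down onto the glass behind it. Keep sliding until you feel the plate meet the brass stop pin, press it home there with a light push of a few newtons for a moment (the glass chips if it is rammed or pushed with more than about 12 N), then let go. Leave the amber plate and everything else on the bench alone.

Things in the scene. Friction and masses are not known exactly. Their poses are not given: they have to be found in the camera images.
- plate: The plate to load: green-tinted glass, 100 (x) x 60 (y) x 6 mm thick, about 0.1 to 0.17 kg, slippery. Origin: centre of its underside. +x points to its front edge (x = +50 mm), which goes into the stage first. It carries an aluminium ridge near the front and an upright blue grip tab on its tail.
- plate_tab (a point): Top centre of the plate's blue grip tab, at plate x = -40 mm, 46 mm above the underside; axes as the plate. The tab is 12 mm thick (x), 30 mm wide (y), 40 mm high above the glass. Grip it from above, across its 12 mm thickness (fingers in front and behind) or its 30 mm width.
- plate_ridge (a point): Top of the plate's ridge (plate x = +38.5 mm, 10 mm above the underside), which runs over the full width. Seen from the front edge it rises gently from glass level (6 mm) at x = +49.5 mm to 10 mm at +38.5 mm, then falls back to glass level at x = +34 mm; bare glass behind.
- amber_plate: Bystander: same shape and axes as the plate, but amber glass and an orange tab. It lies beside the plate in the tray with at least about 8 mm between them; which of the two lies on which side varies.
- tray: White fixed tray, 132 (x) x 160 (y) mm, origin at the centre of its underside, floor 4 mm thick, rim 8 mm above the table. Both plates lie flat on its floor side by side, their +x roughly along the tray's +x.
- stage: Grey sample stage, fixed. Origin: centre of its underside, at table height. +x is the direction in which a plate is slid in, plate +x along stage +x. Deck 45 mm above the table, x from -120 to +120 mm, 100 mm wide, open at the -x end. Clip posts at x = 79 mm rise 22 mm above the deck; a white housing from x = 120 mm is 95 mm high. A plate home at the stop has its origin at x = +5 to +23 mm, y = 0.
- channel_mouth (a point): Middle of the narrow channel's entrance, on the deck at stage x = -20 mm; axes as the stage. Two black rails 8 mm high guide the plate: inner faces at y = +-31.5 mm (1.5 mm play each side) from x = -20 to +60 mm, flaring outward at about 22 degrees from x = -20 back to x = -51 mm.
- deck (a point): Point on the stage deck surface, above the stage's origin (45 mm above the table); axes as the stage.
- stop: Adjustable end stop: dark clamp block (16 x 22 x 16 mm) on the deck, origin at its underside centre, always at stage x = +100 mm, y = 0. A brass pin with a 16 x 8 mm flat head sticks out of it towards the mouth; the head is what the plate meets. Its face was set by hand anywhere between stage x = +55 and +73 mm: this is not told and must be found by feel (or seen). It holds firm.
- clip_left (a joint): Angle of the left (stage +y) sprung clip, rad: 0 = down, no plate; grows as its toe is lifted (49 mm arm, hinge along y at stage x = 79 mm, 12 mm above the deck). About 0.02 with the toe on the glass, 0.10 on top of the ridge. Both clips together need 5 to 12 N of push to ride over the ridge, then 1 to 4 N of drag on the glass. Bends for good beyond 0.25.
- clip_right (a joint): The same for the right clip (stage -y).
- clip_left_toe (a point): Lowest point of the left clip's red round toe (radius 6 mm, 10 mm wide): stage x = +30 mm, y = +20 mm, 5 mm above the bare deck when down. Clip arms reach 23 mm above the deck.
- clip_right_toe (a point): The same for the right clip, at stage y = -20 mm.
- reagent_bottle: Bystander: glass bottle with blue cap, 115 mm tall, 56 mm wide; origin at its foot.
- amber_jar: Bystander: amber jar with black cap, 75 mm tall; origin at its foot.
- beaker: Bystander: glass beaker, 75 mm tall, 60 mm wide; origin at its foot.
- dish: Bystander: shallow clear dish, 90 mm wide, 14 mm tall.
- spatula: Bystander: lab spatula, 170 mm long.
- cap_box: Bystander: cardboard box 90 x 60 x 40 mm.

How it is judged:
On the way, in this order (a step that is already met when the one before it is completed fails the run):
1. the plate is lifted out of the tray (height (world z) of plate above 0.03 m and contact force between plate and tray below 0.05 N), for 0.1 s.
2. the plate's ridge lifts both clips as it slides in along the channel (value of joint each of clip_left, clip_right above 0.075 rad and x of plate in the frame of stage above -0.025 m and angle between the x axis of plate and the x axis of stage, either way round below 0.1 rad).
3. with both clips snapped down behind the ridge, the plate is pressed against the stop with more than 1 N (value of joint each of clip_left, clip_right below 0.06 rad and contact force between plate and stop above 1 N), for 0.1 s.
At the end, for the whole second after the job is handed in: The green plate lies released and at rest, flat on the stage deck (2.5 mm, 0.03 rad), in the channel (4 mm sideways, 0.06 rad), its origin 3 to 26 mm beyond the stage's along stage x, where it was pressed home, and both clips rest on the glass behind the ridge (0.008 to 0.05 rad) (x of plate in the frame of stage between 0.003 and 0.026 m and y of plate in the frame of stage between -0.004 and 0.004 m and angle between the x axis of plate and the x axis of stage, either way round below 0.06 rad and angle between plate's own z axis and vertical below 0.03 rad and z of plate in the frame of deck between -0.0025 and 0.0025 m and value of joint clip_left between 0.008 and 0.05 rad and value of joint clip_right between 0.008 and 0.05 rad and linear speed of plate below 0.01 m/s); the robot touches nothing.
It fails at once if the plate is rammed: more than 15 N between plate and stop (contact force between plate and stop above 15 N).
It fails at once if the plate is forced against the stage: more than 60 N between them (contact force between plate and stage above 60 N).
It fails at once if a clip is bent up beyond 0.25 rad (value of joint any of clip_left, clip_right above 0.25 rad).
It fails at once if the plate is tipped beyond 0.5 rad (angle between plate's own z axis and vertical above 0.5 rad).
It fails at once if the amber plate or another bystander is moved by more than 15 mm (distance of any of amber_plate, reagent_bottle, amber_jar, beaker, dish, spatula, cap_box from where it was at the start of the episode above 0.015 m).
It also fails if it takes over 54 s, if anything falls off the work surface, if the arm or the gripper's body presses on something with over 40 N, if the wrist force passes 120 N, or if a joint passes its speed limit or range.

## Robot

A 6-joint arm with a two-finger parallel gripper is mounted at the origin on the work surface. World frame = base frame: x ahead of the robot, y to its left, z up, the work surface at z = 0. Lengths are in m, angles in rad, forces in N, time in s.
With the tool pointing down it reaches from about 0.25 to 0.8 m from the base axis. Payload 3.9 kg.
Tool frame: the origin (TCP) lies midway between the tips of the shut fingers; the grasp point (between the pads) lies hold_point_z behind it (hold_point_z is the distance from the TCP to the grasp point, in m); z points along the fingers, y is the line along which they close (so a half turn about z gives the same grasp; the last joint's range is limited). The gripper opens to 85 mm and grips with 20 to 120 N. Pads are 22 mm wide; open, the fingers measure 114 mm over their backs; the gripper's body (76 mm by 85 mm) begins 54 mm behind the grasp point. The pads swing forward as they close: fully open they stand 13 mm farther back than shut.
Start: joints at [1.348, 0.26, -0.138, 1.173, 0, 1.571], TCP at [0.116, 0.512, 0.231] pointing down, gripper open.
Joint ranges: [-2.78, 2.78], [-0.83, 1.72], [-1.28, 1.37], [-1.9, 2.12], [-1.57, 1.48], [-3.14, 3.14]. Speed limits (rad/s): [2.57, 2.57, 3.14, 3.14, 3.14, 3.14].

## Interface

Orientations are given as a 3x3 rotation matrix whose columns are the frame's x, y, z axes.
In Python, from workcell import move_to, movel, movej, gripper_to, wait, solve_ik, state, snapshot, calibration, IKError, close_job, cut_out, hold_point_z gives the robot as it stands. Calls block until the motion is done:
- move_to(position, orientation): joint-space move of the TCP to a pose.
- movel(position, ori=None, velocity=0.15, f_stop=None): straight line of the TCP; ori=None keeps the orientation; velocity is the mean speed in m/s. With f_stop (N) it stops when the force on the tool has changed by that much, and returns True; else False.
- movej(angles): joint-space move.
- gripper_to(opening, effort=None): finger opening in m; effort is the grip in N (None keeps the last); returns when the fingers have stopped.
- wait(seconds).
- solve_ik(position, orientation): joint angles nearest the present ones, or None.
- state(): the state.
- snapshot(name): name is "scene" or "top" or "wrist"; returns the picture (400x640x3 uint8, red, green, blue); there is no depth.
- calibration(name): a dict with "camera_matrix" (3x3 intrinsics, pixels), "dist" ([k1, k2, p1, p2, k3] as OpenCV has them; the pictures are not rectified), "eye" and "orientation" of the camera in the world. Camera axes: x right, y down, z forward; pixel columns grow to the right and rows downward; lengths in m; the calibration is good to about 2 mm. A picture is of the moment at which its call begins: read the wrist's pose just before it. calibration takes no time and is no camera call; for the wrist camera it gives the pose at the moment of the call.
A pose or a line that the arm cannot do raises IKError and nothing moves.
- close_job(): hands the job in; it is judged then, once.
Trained networks look in the newest picture that a camera, given by its name, has taken for a name from the list of things; names that differ only in an ending like _2 or _b are one class to them, and where a whole thing is asked for, a point or a joint stands for the part that bears it (a point fixed in the world has none). Each returns a list of dicts, best first, with "score" (0 to 1); they miss things now and then, are a little off and sometimes report something else, mostly with a low value. They report only what shows in the picture. A call takes as long as a camera call.
- cut_out(camera, name): "pixels" (400x640 bool, what is visible of it) and "bbox" ([left, top, right, bottom] in pixels, round what is visible of it).
The state is a dict: "t": time; "joint_positions": joint angles; "qd": joint speeds; "joint_torque": joint torques, N m; "position": TCP position; "eef_rot": TCP orientation; "force": force on the tool from outside, world axes, zero at the start; "ft_torque": the same for the moment, N m; "opening": finger opening in m; "grip_force": force on a finger pad.
Only numpy, scipy, OpenCV 4.12 (cv2) and the standard library are available. Lean on these libraries where they do the work, as an engineer would, in place of code of your own. Each camera call takes 0.05 s, during which the arm holds its last target. There are 200 camera calls.

## Working session

There is one attempt and no reset: what is moved stays moved. The work goes in short steps, each a Python script; the robot and the scene stay as the last script left them, time stands still between calls to the robot, and variables do not carry over. Pictures are saved under pics/ and viewed, at most 10 in all, crops included, and the job is handed in when it is done.

```bash
mkdir -p pics; ls
python3 - <<'E'
from workcell import *
import cv2,numpy as np
for c in ("top","scene"):
    im=snapshot(c); cv2.imwrite(f"pics/{c}0.png",im[:,:,::-1])
    k=calibration(c); print(c,np.round(k["camera_matrix"],1).tolist(),k["dist"],np.round(k["eye"],3),np.round(k["orientation"],3).tolist())
    for n in ("plate","amber_plate","plate_tab","tray","stage","stop","clip_left","clip_right"):
        try:
            for d in cut_out(c,n)[:2]: 
                ys,xs=np.nonzero(d["pixels"]); print(n,round(d["score"],2),np.round(d["bbox"]),len(xs),xs.mean().round(1),ys.mean().round(1))
        except Exception as e: print(n,e)
print(hold_point_z,state())
E
```

```text
pics
top [[404.7, 0.0, 316.6], [0.0, 404.7, 197.9], [0.0, 0.0, 1.0]] [-0.02007125  0.          0.          0.          0.        ] [0.364 0.027 1.152] [[-0.006, -0.987, 0.162], [-1.0, 0.008, 0.009], [-0.01, -0.162, -0.987]]
plate 0.68 [248. 177. 268. 215.] 747 256.0 195.9
amber_plate 0.82 [217. 177. 239. 215.] 725 229.4 197.7
amber_plate 0.48 [242. 179. 265. 211.] 727 256.3 195.8
plate_tab 0.62 [245. 178. 269. 219.] 757 256.4 196.1
plate_tab 0.55 [152. 209. 180. 247.] 843 165.9 226.1
tray 0.64 [215. 172. 273. 220.] 1071 242.8 196.8
tray 0.56 [219. 178. 240. 216.] 754 229.4 197.6
stage 0.66 [393. 103. 438. 207.] 3947 413.8 157.6
clip_right 0.51 [245. 178. 266. 216.] 743 255.9 195.9
clip_right 0.42 [392. 107. 438. 211.] 4043 413.7 157.7
scene [[461.7, 0.0, 317.2], [0.0, 461.7, 198.0], [0.0, 0.0, 1.0]] [-0.10636388  0.          0.          0.          0.        ] [ 1.018 -0.472  1.167] [[0.704, 0.605, -0.373], [0.711, -0.595, 0.375], [0.005, -0.529, -0.849]]
plate 0.73 [350. 158. 385. 191.] 653 366.6 174.0
plate 0.46 [227. 241. 332. 347.] 4400 280.8 294.4
amber_plate 0.94 [366. 144. 401
[... 406 characters left out ...]
-06,  1.57084368e+00]), 'qd': array([ 1.22663124e-03,  8.59080077e-05,  5.95588125e-04,  9.40416749e-04,
       -8.95882105e-04,  5.55226602e-04]), 'joint_torque': array([ 1.21302990e-03, -4.05598426e+01,  2.54237866e+01,  7.86382407e-04,
        7.96835570e-05, -2.47224364e-06]), 'position': array([0.1160033 , 0.51201469, 0.23130106]), 'eef_rot': array([[-9.75270606e-01,  2.21014130e-01, -9.54678432e-06],
       [ 2.21014130e-01,  9.75270606e-01,  3.76058357e-07],
       [ 9.39381234e-06, -1.74321557e-06, -1.00000000e+00]]), 'force': array([-0.50224131, -0.3752869 ,  0.54379333]), 'ft_torque': array([-0.00860703,  0.00349118, -0.00398225]), 'grip_force': 0.0, 'opening': 0.08549461109576799}
```

Run:
```python
import cv2,numpy as np
a=cv2.imread("pics/top0.png")[70:270,150:470]; a=cv2.resize(a,None,fx=2.5,fy=2.5,interpolation=2)
cv2.imwrite("pics/top0z.png",a)
```

```text
(no output)
```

View pics/top0z.png

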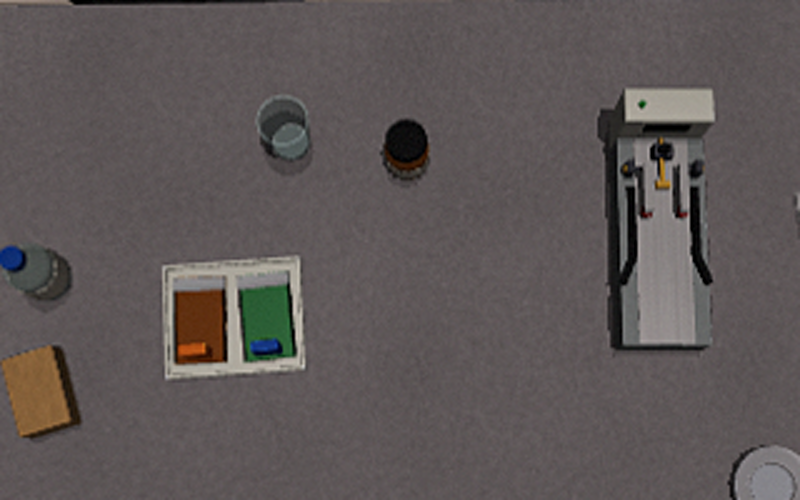

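View pics/scene0.png

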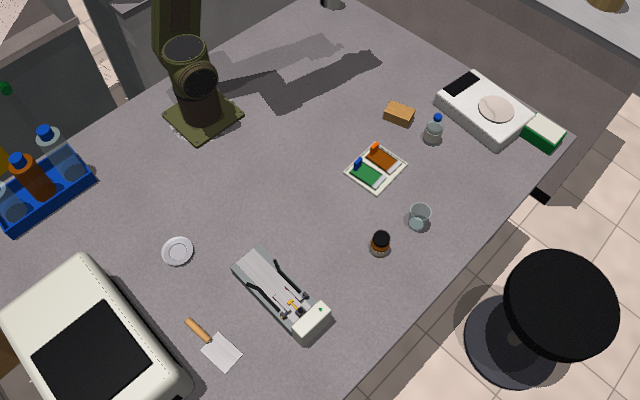

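The pictures show the green plate on the right side of the tray in the top view, with its blue tab at about (256,208). Its front faces up (+x). The stage is at about (415,160), with its open end at the bottom and the brass pin head at about (415,144). Next I'll convert these to rough world positions and look from the wrist.

```bash
cat > h.py <<'E'
from workcell import *
import cv2,numpy as np
def w(k,px,z):
    px=np.atleast_2d(np.float64(px)); K=np.float64(k["camera_matrix"]); d=np.float64(k["dist"])
    u=cv2.undistortPoints(px.reshape(-1,1,2),K,d).reshape(-1,2)
    r=np.c_[u,np.ones(len(u))]@np.array(k["orientation"]).T; e=np.array(k["eye"])
    return e+r*((z-e[2])/r[:,2:])
def R(yaw): # tool down, tool y along (cos yaw, sin yaw)
    y=np.array([np.cos(yaw),np.sin(yaw),0]); z=np.array([0,0,-1.]); return np.c_[np.cross(y,z),y,z]
def snap(n,f):
    k=calibration(n); im=snapshot(n); cv2.imwrite(f"pics/{f}.png",im[:,:,::-1]); return k,im
E
python3 - <<'E'
from h import *
k=calibration("top"); c=lambda *p:np.array(p)/2.5+[150,70]
print("tab",w(k,c([266,346],[193,350]),.05).round(3).tolist())
print("plate front/tail mid",w(k,c([264,277],[268,360]),.01).round(3).tolist())
print("deck end",w(k,c([622,346],[709,346]),.045).round(3).tolist())
print("housing top",w(k,c([625,90],[713,90],[714,122],[627,122]),.095).round(3).tolist())
for yaw in (0,np.pi): print(yaw,solve_ik([.36,.17,.25],R(yaw)),solve_ik([.42,-.24,.2],R(yaw)))
E
```

```text
tab [[0.517, 0.203, 0.05], [0.513, 0.284, 0.05]]
plate front/tail mid [[0.603, 0.213, 0.01], [0.506, 0.207, 0.01]]
deck end [[0.514, -0.189, 0.045], [0.514, -0.285, 0.045]]
housing top [[0.791, -0.194, 0.095], [0.791, -0.291, 0.095], [0.754, -0.29, 0.095], [0.755, -0.195, 0.095]]
0 [ 0.44117948  0.03342831 -0.36480629  1.17256172  0.          2.01197581] [-0.51914611  0.20626321 -0.29444547  1.07008765  0.          1.05165021]
3.141592653589793 [ 0.44117948  0.03342831 -0.36480629  1.17256172  0.         -1.12961685] [-0.51914611  0.20626321 -0.29444547  1.07008765  0.         -2.08994244]
```

Run:
```python
from h import *
gripper_to(.05)
move_to([.50,.205,.24],R(0.05))
k,im=snap("wrist","w1")
print(k["eye"],np.round(k["orientation"],2).tolist(),state()["t"])
hsv=cv2.cvtColor(im,cv2.COLOR_RGB2HSV)
for n,lo,hi,z in (("green",(40,80,30),(85,255,255),.01),("blue",(105,120,40),(130,255,255),.05)):
    m=cv2.inRange(hsv,lo,hi); nn,l,s,_=cv2.connectedComponentsWithStats(m); i=1+s[1:,4].argmax()
    ys,xs=np.nonzero(l==i); p=w(k,np.c_[xs,ys],z)
    print(n,len(xs),s[i],cv2.minAreaRect(np.float32(p[:,:2]*1000)))
for n in("plate","plate_tab"):
    for d in cut_out("wrist",n)[:2]: print(n,d["score"],d["bbox"])
```

```text
[0.49579945 0.27816642 0.38248609] [[1.0, 0.05, 0.01], [0.05, -0.96, -0.29], [-0.0, 0.29, -0.96]] 3.1833
green 2836 [ 325  143   73   51 2836] ((548.4974365234375, 207.91152954101562), (83.76595306396484, 58.90191650390625), 5.5088372230529785)
blue 347 [330 158  12  33 347] ((516.5271606445312, 206.9354705810547), (11.71948528289795, 34.76218795776367), 4.061334609985352)
plate 0.92 [323.1, 138.2, 409.8, 196.4]
plate_tab 0.73 [321.5, 140.5, 411.2, 195.5]
```

View pics/w1.png

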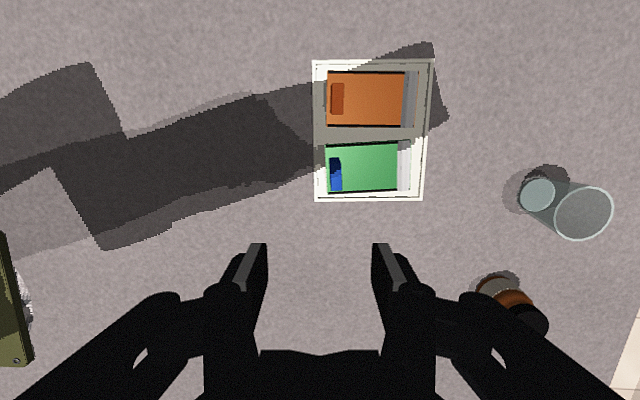

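The wrist view shows the green plate at (325–398,143–194) with its tab at (336,174), between the tray rims. The amber plate is clear of it. From this the tab centre is about (0.5166, 0.2048) and the yaw about 0.09.

Run:
```python
from h import *
Y=.09; Rg=R(Y); p=[.5166,.2048]
move_to(p+[.08],Rg)
f0=state()["force"]
print(movel(p+[.016],velocity=.06,f_stop=6))
gripper_to(.0,40); s=state(); print(s["opening"],s["grip_force"],s["position"],s["t"],s["force"]-f0)
movel(p+[.15],velocity=.12); s=state(); print(s["opening"],s["grip_force"],s["force"]-f0)
k,im=snap("wrist","w2"); print(s["t"])
```

```text
False
0.011357880808847984 40.56298792362213 [0.51692989 0.20498463 0.01639659] 5.6083 [-0.75778495 -0.91726615  1.3897813 ]
0.01116365923816252 40.24934649467468 [-0.87031767 -1.32084672 -2.85808947]
6.875
```

View pics/w2.png

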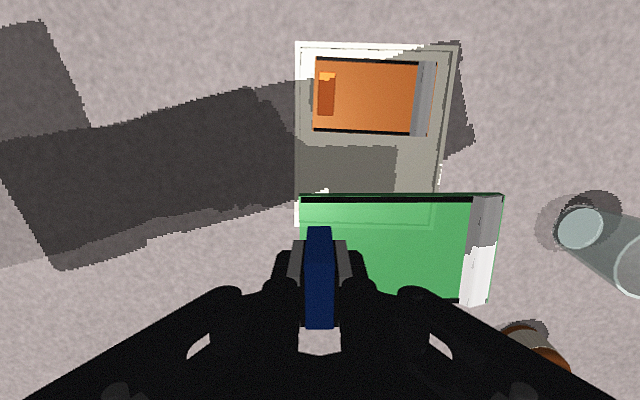

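The plate is held level, with its left edge at rows 195–203 and the ridge at columns 460–503. I'll measure its pose in the hand from this picture, then move over the stage mouth and look there.

Run:
```python
from h import *
im=cv2.imread("pics/w2.png"); k=calibration("wrist"); s=state()
m=cv2.inRange(cv2.cvtColor(im,cv2.COLOR_BGR2HSV),(40,80,60),(85,255,255))
z=s["position"][2]-.0124+.006
cols=np.arange(310,455); e=np.array([[c,np.nonzero(m[195:,c])[0][0]+195] for c in cols])
P=w(k,e,z); a=np.polyfit(P[:,0],P[:,1],1); print("left edge yaw",np.arctan(a[0]),"resid",np.std(P[:,1]-np.polyval(a,P[:,0])))
Q=(P-s["position"])@s["eef_rot"]; print("left edge in tool x (expect |30|)",Q[:,0].min(),Q[:,0].max(),"tool yaw",np.arctan2(s["eef_rot"][1,1],s["eef_rot"][0,1]))
e=np.array([[np.nonzero(m[r,:480])[0][-1],r] for r in range(210,298)]); Q=(w(k,e,z)-s["position"])@s["eef_rot"]; print("ridge rear tool y (expect 74)",Q[[0,40,80],1])
# go over the stage, front edge before the mouth, high
move_to([.634-.115-.04,-.239,.16],R(0)); s=state()
k,im=snap("wrist","w3"); print(s["t"],s["position"])
```

```text
left edge yaw 0.08627056779791101 resid 0.0005892190613443055
left edge in tool x (expect |30|) 0.026336263454036148 0.029892597021700728 tool yaw 0.09001242293279212
ridge rear tool y (expect 74) [0.07312872 0.07344393 0.07322948]
8.5583 [ 0.47940158 -0.23816759  0.15994379]
```

View pics/w3.png

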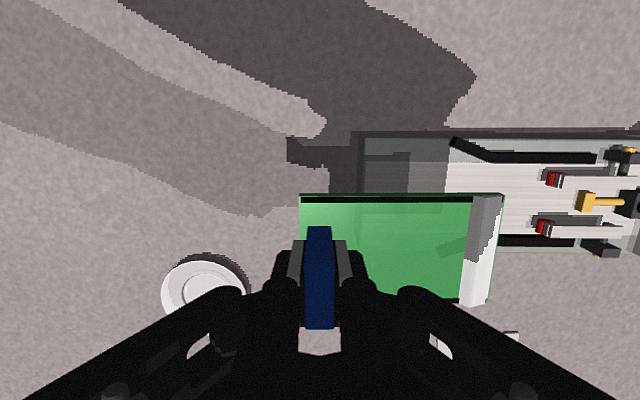

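The view shows the plate in line with the stage. The red toes are at (552,180) and (543,226), the brass head at about (585,202), and the rails at rows 155 and 240. I'll measure the stage from the toes and rails.

Run:
```python
from h import *
im=cv2.imread("pics/w3.png"); k=calibration("wrist")
hsv=cv2.cvtColor(im,cv2.COLOR_BGR2HSV); g=im.max(2)
m=cv2.inRange(hsv,(0,150,60),(6,255,255))|cv2.inRange(hsv,(172,150,60),(180,255,255))
n,l,s,c=cv2.connectedComponentsWithStats(m)
T=[(tuple(s[i]),w(k,c[i],.056)[0].round(4).tolist()) for i in range(1,n) if s[i,4]>30]; print(T)
y=cv2.inRange(hsv,(15,120,120),(32,255,255)); n,l,s,c=cv2.connectedComponentsWithStats(y)
for i in range(1,n):
    if s[i,4]>20: print("brass",s[i],c[i],w(k,[[s[i,0],c[i][1]]],.053).round(4).tolist())
U=[];L=[]
for x in range(500,590):
    d=np.nonzero(g[145:170,x]<45)[0]
    if len(d): U.append((x,145.5+d[-1]))
    d=np.nonzero(g[230:252,x]<45)[0]
    if len(d) : L.append((x,229.5+d[0]))
for nm,A,z in(("L",U,.053),("R",L,.045)):
    A=np.array(A); P=w(k,A,z); a=np.polyfit(P[:,0],P[:,1],1); r=P[:,1]-np.polyval(a,P[:,0]); print(nm,len(A),A[[0,len(A)//2,-1]].tolist(),P[[0,-1]].round(4).tolist(),a,r.std())
```

```text
[((np.int32(546), np.int32(171), np.int32(16), np.int32(15), np.int32(113)), [0.661, -0.2217, 0.056]), ((np.int32(535), np.int32(219), np.int32(20), np.int32(15), np.int32(124)), [0.6611, -0.2612, 0.056])]
brass [625 148  12   5  46] [630.52173913 149.63043478] [[0.7147, -0.2003, 0.053]]
brass [581 193  44  19 381] [598.02362205 201.7191601 ] [[0.6913, -0.2423, 0.053]]
L 90 [[500.0, 162.5], [545.0, 162.5], [589.0, 163.5]] [[0.6211, -0.2102, 0.053], [0.6901, -0.211, 0.053]] [-0.00255055 -0.20866091] 0.0005959355821575502
R 85 [[500.0, 233.5], [542.0, 234.5], [589.0, 238.5]] [[0.6357, -0.2736, 0.045], [0.7126, -0.278, 0.045]] [-0.08743559 -0.21711754] 0.0009651521413226467
```

The toes and rails put the stage origin at about (0.632, −0.242) with yaw near 0. The plate sits about 2 mm to the −y side of the tool. I'll set it on the deck in the flare, regrip and look.

Run:
```python
from h import *
x,y=.507,-.240
movel([x,y,.085],R(0),velocity=.1); movel([x,y,.066],velocity=.05); wait(.2)
f0=state()["force"]
print(movel([x,y,.053],velocity=.012,f_stop=3)); s=state(); print(s["position"],s["force"]-f0,s["opening"])
gripper_to(.022); wait(.2); gripper_to(0,40); wait(.2); s=state(); print(s["position"],s["force"]-f0,s["force"],s["opening"],s["t"])
k,im=snap("wrist","w4")
```

```text
True
[ 0.50694344 -0.23999342  0.057373  ] [0.78816407 0.70832848 5.34462226] 0.011147576806032804
[ 0.50594699 -0.23952112  0.05643603] [1.43340755 0.60960868 0.9066035 ] [ 0.49352023 -0.08069584  0.13858324] 0.011478550691728094 11.925
```

View pics/w4.png

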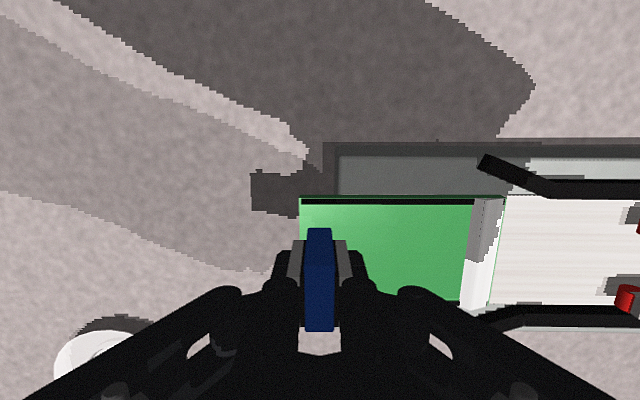

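The plate lies on the deck with its front edge in the flare at column 505. The rail's inner line is at about row 198 and the plate's left edge at about row 203. I'll measure that gap, nudge sideways if needed, then slide in steps while watching the force.

Run:
```python
from h import *
im=cv2.imread("pics/w4.png"); k=calibration("wrist"); g=im.max(2); s=state(); print(s["position"])
m=cv2.inRange(cv2.cvtColor(im,cv2.COLOR_BGR2HSV),(40,80,60),(85,255,255))
e=np.array([[c,np.nonzero(m[198:,c])[0][0]+197.5] for c in range(310,465)]); P=w(k,e,.051); a=np.polyfit(P[:,0],P[:,1],1); print("plate left",P[:,1].mean(),a[0])
U=[]
for x in range(560,635):
    d=np.nonzero(g[180:205,x]<45)[0]
    if len(d): U.append((x,180.5+d[-1]))
U=np.array(U);P=w(k,U,.053);a=np.polyfit(P[:,0],P[:,1],1);print("rail L",U[[0,30,-1]].tolist(),P[:,1].mean(),a[0],P[0],P[-1])
L=[]
for x in range(560,635):
    d=np.nonzero(g[300:325,x]<45)[0]
    if len(d): L.append((x,299.5+d[0]))
L=np.array(L);P=w(k,L,.045);a=np.polyfit(P[:,0],P[:,1],1);print("rail R",L[[0,30,-1]].tolist(),P[:,1].mean(),a[0])
```

```text
[ 0.50595923 -0.23955384  0.05643224]
plate left -0.21062996583537713 0.0006322968342005986
rail L [[560.0, 198.5], [590.0, 198.5], [634.0, 199.5]] -0.21053170830124462 -0.006000427638488586 [ 0.61943792 -0.21048418  0.053     ] [ 0.65371332 -0.2109517   0.053     ]
rail R [[560.0, 304.5], [590.0, 304.5], [634.0, 316.5]] -0.27481749276252354 -0.12762288120413692
```

Run:
```python
from h import *
z=state()["position"][2]+.0003; y=-.2414; Rg=R(-.003)
def rep(t): s=state(); print(t,s["position"].round(4),s["force"].round(1),round(s["t"],2),round(s["opening"],4)); return s["force"]
movel([.507,y,z],Rg,velocity=.02); rep("shift")
print(movel([.552,y,z],Rg,velocity=.04,f_stop=7)); rep("mouth")
snap("wrist","w5")
```

```text
shift [ 0.5067 -0.2414  0.0565] [ 0.4 -0.1 -0.9] 12.24 0.0116
False
mouth [ 0.5516 -0.2413  0.0567] [-0.2  0.2 -2.4] 13.52 0.0114
```

View pics/w5.png

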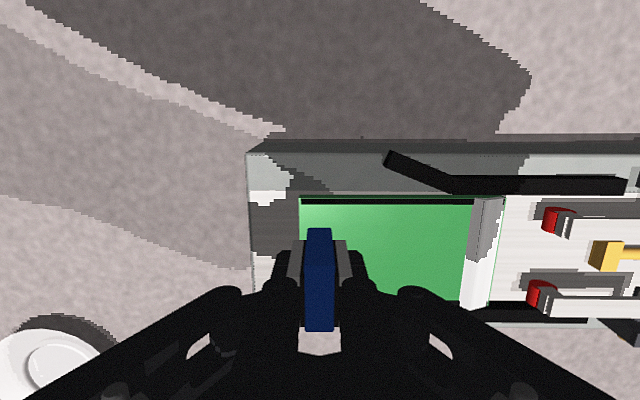

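The plate is in the channel with no side load. Its front is at column 505, the toes are ahead at columns 530–570, and the pin head is at about (600,255). Next it goes over the ridge in small steps while I log the force.

Run:
```python
from h import *
z=.0562; y=-.2414; Rg=R(-.003)
peak=0; drop=None; x=.552
while x<.606:
    x+=.0025 if x<.566 else .0015
    hit=movel([x,y,z],Rg,velocity=.03,f_stop=14)
    s=state(); f=s["force"]; print(round(x,4),round(s["position"][0],4),f.round(1),hit)
    peak=max(peak,-f[0])
    if hit or abs(f[1])>10 or abs(f[2])>20: break
    if peak>3.5 and -f[0]<peak-3 and x>.585: print("snapped"); break
print(state()["t"]); snap("wrist","w6")
```

```text
0.5545 0.5549 [ 0.4  0.2 -0.3] False
0.557 0.5575 [ 0.7 -0.4  0. ] False
0.5595 0.56 [ 0.4 -0.6  1.1] False
0.562 0.5625 [0.7 0.  1.4] False
0.5645 0.565 [0.5 0.8 3.1] False
0.567 0.5674 [-0.4  0.1  2.7] False
0.5685 0.5687 [-1.4 -0.2  4.2] False
0.57 0.5702 [-1.4  0.6  4.9] False
0.5715 0.5716 [-1.   0.2  5.4] False
0.573 0.5722 [-2.5 -0.3  6.8] False
0.5745 0.5732 [-4.1 -0.8  7.2] False
0.576 0.5746 [-3.5 -0.   8. ] False
0.5775 0.5759 [-5.7 -0.4  8.3] False
0.579 0.5773 [-4.7  0.5  8.1] False
0.5805 0.5786 [-6.3  0.1  8.2] False
0.582 0.58 [-5.9 -0.1  7.9] False
0.5835 0.5813 [-7.1  0.4  7.7] False
0.585 0.5827 [-6.6  0.2  8.7] False
0.5865 0.5842 [-6.8 -0.3  9.4] False
0.588 0.5866 [-3.4  0.1  7.4] False
snapped
18.5667
```

View pics/w6.png

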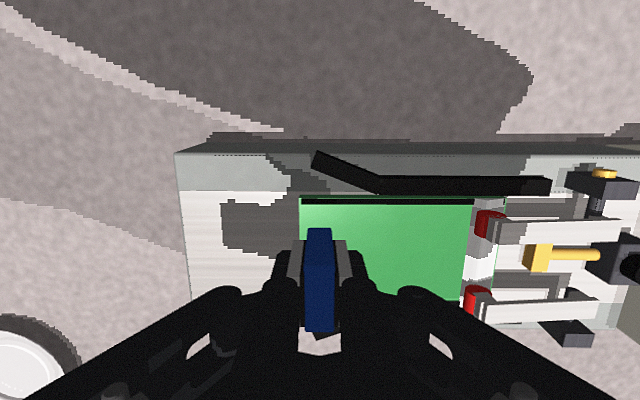

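The toes are just past the ridge top, and the plate's front (column 505) is about 9 mm short of the brass head (column 525). I'll continue in 1 mm steps at about 3 N/mm arm compliance.

Run:
```python
from h import *
z=.0562; y=-.2414; Rg=R(-.003); x=.588; base=[]
while x<.616:
    x+=.001
    hit=movel([x,y,z],Rg,velocity=.015,f_stop=6); wait(.05)
    s=state(); f=s["force"]; print(round(x,4),round(s["position"][0],4),f.round(1),hit)
    if hit: break
    if x>.5935:
        base.append(-f[0])
        if base[-1]-np.median(base[:3])>5 : print("home"); break
wait(.4); s=state(); print(s["t"],s["position"].round(4),s["force"].round(1)); snap("wrist","w7")
```

```text
0.589 0.5886 [-2.   0.7  5.9] False
0.59 0.5906 [ 1.  -0.1  3.8] False
0.591 0.5915 [1.1 0.4 4.8] False
0.592 0.5922 [ 1.2 -0.1  4.9] False
0.593 0.5929 [0.9 0.1 5.7] False
0.594 0.5932 [-1.4 -0.   6.6] False
0.595 0.5937 [-2.3  0.1  7.6] False
0.596 0.5946 [-3.5 -0.4  8. ] False
0.597 0.5956 [-3.6  0.8  7.5] False
0.598 0.5966 [-3.3  0.2  7.8] False
0.599 0.5976 [-3.4  0.8  7.3] False
0.6 0.5985 [-2.8  0.6  8.9] False
0.601 0.5995 [-3.1 -0.3  7.8] False
0.602 0.6006 [-3.5 -0.4  7.7] False
0.603 0.6016 [-3.4  0.2  6.5] False
0.604 0.6026 [-3.  -0.6  7.5] False
0.605 0.6034 [-3.8  0.3  8.2] False
0.606 0.6034 [-6.3 -0.1 10.3] False
0.607 0.6033 [-8.4 -0.7 11.1] False
home
24.7167 [ 0.6033 -0.2413  0.0564] [-8.8 -0.2 11.1]
```

View pics/w7.png

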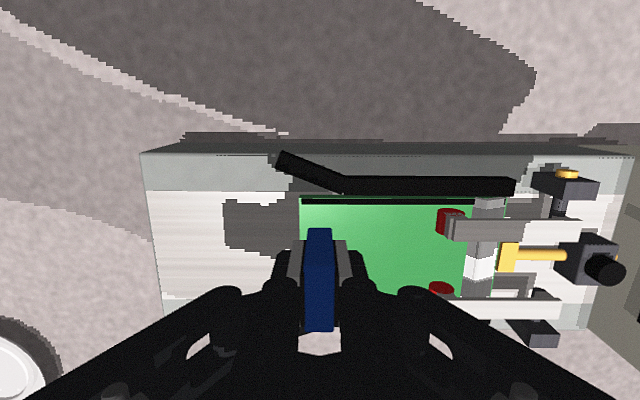

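The plate is home: motion stopped at x = 0.6034 while force rose by about 5 N and held. Both red toes rest on bare glass behind the ridge. I'll ease off, release and back away.

Run:
```python
from h import *
movel([.6045,-.2414,.0567],R(-.003),velocity=.01); s=state(); print(s["force"].round(1))
gripper_to(.034); wait(.1); s=state(); print(s["position"].round(4),s["force"].round(1))
p=s["position"]; movel([p[0],p[1],.13],velocity=.08); movel([.52,p[1],.17],velocity=.12)
print(state()["t"]); snap("wrist","w8")
```

```text
[-2.9  0.1  5.5]
[ 0.6046 -0.2413  0.0564] [-0.1  0.8  0.1]
27.625
```

View pics/w8.png

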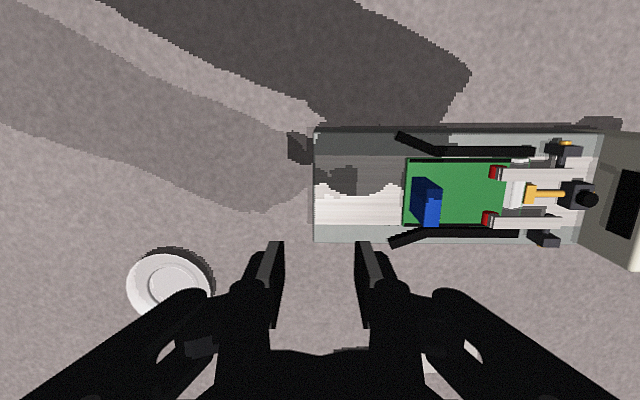

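The plate lies flat in the channel against the pin head (525,193). The toes are on the glass at (495,172) and (490,218), and the gripper is clear.

```bash
python3 -c "
from workcell import *
print(close_job())"
```

```text
the job is handed in; nothing more can be done
None
```

The green plate was slid under both clips, pressed against the stop pin with about 5 N and released, and I handed the job in after about 28 s of robot time; the hand-in did not return a verdict.

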